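# Find the mouth of a film can by feel in the dark and hold it mouth up

## Task

Throw the toggle on the bench switch to turn the white light off, then take either of the two empty film cans off the draining rack and, as one must in the dark, find its open end by feel: keeping hold of it, try one end squarely on the rack's tall upright peg (the mouth drops down over it, the closed bottom stops on top). Turn the can as needed and finish still holding it in the gripper, upright, open mouth up, its bottom lifted higher than the peg, ready for me to drop a roll of film in. Leave the light off, the other can lying in its cradle and everything else on the bench where it is.

Things in the scene. Friction and masses are not known exactly. Their poses are not given: they have to be found in the camera images.
- white_light (a joint): Toggle lever of the white light. 0 = on: it leans 0.45 rad to the switch box's -x side (white dot, roughly towards the robot); 0.9 rad = off: it leans 0.45 rad to the +x side (black dot, cable). An over-centre spring holds it at either end: it takes a few newtons sideways at the tip up to mid-throw (0.45), then snaps over and stays. Starts within 0.05 of on; above 0.75 counts as off.
- switch_top (a point): Centre of the top of the fixed grey switch box, 40 mm above the bench; the box is 110 mm in its x by 74 mm in its y, turned up to 0.3 rad. Its x axis points from the white dot to the black dot (the way to throw the lever), z up. The lever swings about the y direction, its pivot 3 mm above this point. A red pilot lens stands 8 mm high at x 30, y 22 mm.
- toggle_tip (a point): Centre of the white paddle on the toggle's 9 mm rod, moving with the lever, 51 mm from its pivot and 89 mm above the bench at either end of the throw. The paddle is 20 mm wide (box y), 11 mm thick and 24 mm long; its end is 63 mm from the pivot.
- cradle_near (a point): Centre of the can lying in the cradle nearer the robot, 60.6 mm above the bench; the point is fixed to the rack and stays when the can is taken. Axes are the rack's: y along the rails and the lying can, z up. The can may lie up to 4 mm off along y. The can rests on two 5 mm wire rails 20 mm apart, 106 mm long, their centres 45 mm up; below them it is free down to 12 mm.
- cradle_far (a point): The same for the second cradle, 110 mm farther along the rack's x; same height, rails and kind of can. Rail supports, 40 mm wide (x), reach 42 mm up (their bosses 50 mm) at 48 mm either side of each cradle centre along y. A can laid back between the rails here stays put.
- can_seat (a point): A point fixed to the rack, midway between the cradles, on the bench. About the two cans (in the rules can_one and can_two, origin at the centre, y along the length, mouth at +y of can_one, at -y of can_two): matt black, 51 mm long, 32 mm wide, bore 28 mm and 48 mm deep, 30 g. One mouth faces rack +y, the other -y; which lies where changes and is not reported.
- peg_top (a point): Top of the rack's fixed white upright peg, 110 mm above the bench, 12 mm thick with a rounded end; nothing within 45 mm of it is higher than 25 mm. Axes as the rack's. It stands 115 mm to the rack's -y side of the line through the cradles. A can set on it bottom down has its centre 25.5 mm above this point; dropped over it fully, mouth down, 22.5 mm below it.
- reel_top (a point): Top of the film reel (66 mm wide) drying at the rack's +y end, 55 mm above the bench; part of the rack, does not come off. The rack is fixed to the bench, turned up to 0.25 rad; its base is 190 mm in x, 310 mm in y and 15 mm high at the rim.
- capped_can_a_mid (a point): Bystander, loose: grey-white capped film canister, 34 mm wide, 51 mm high; this point is its centre, half-way up. Not to be moved.
- capped_can_b_mid (a point): Bystander, loose: grey-white capped film canister, 34 mm wide, 51 mm high; this point is its centre, half-way up. Not to be moved.
- loupe_mid (a point): Bystander, loose: black film loupe with a clear foot, 42 mm wide, 48 mm high; this point is its centre, half-way up. Not to be moved.
- dropper_mid (a point): Bystander, loose: brown dropper bottle with a black cap, 32 mm wide, 89 mm high; this point is its centre, half-way up. Not to be moved.
- lens_jar_mid (a point): Bystander, loose: clear screw jar with a black lid and a lens in it, 54 mm wide, 42 mm high; this point is its centre, half-way up. Not to be moved.

How it is judged:
By the outcome, as a careful person would: the job done as asked, in the order asked, and still so for the second after the job is handed in, while the arm keeps its last pose, push and grip.
It also fails if it takes over 69 s, if anything falls off the work surface, if the arm or the gripper's body presses on something with over 40 N, if the wrist force passes 120 N, or if a joint passes its speed limit or range.

## Robot

A 7-joint arm with a two-finger parallel gripper is mounted at the origin on a cart in front of the work surface, level with it; the furniture and walls round the work are solid. World frame = base frame: x ahead of the robot, y to its left, z up, the work surface at z = 0. Lengths are in m, angles in rad, forces in N, time in s.
With the tool pointing down it reaches from about 0.425 to 0.95 m from the base axis. Payload 4.7 kg.
Tool frame: the origin (TCP) lies on the centre line of the jaws, within the pads' length; the fingertips stand robot.nose_length ahead of it and the grasp point (between the pads) lies 8 mm behind it (robot.nose_length is the distance from the TCP to the fingertips, in m); z points along the fingers, x is the direction in which the jaws open and shut, and the axes are right-handed (so a half turn about z gives the same grasp; the last joint's range is limited). The gripper opens to 85 mm and grips with 20 to 120 N. Pads are 22 mm wide; open, the fingers measure 114 mm over their backs; the gripper's body (76 mm by 85 mm) begins 54 mm behind the grasp point. The pads swing forward as they close: fully open they stand 13 mm farther back than shut.
Start: joints at [1.255, 0.469, -0.049, 1.532, 0.024, 1.141, -0.082], TCP at [0.191, -0.647, 0.242] pointing down, gripper open.
Joint ranges: [-2.59, 2.59], [-0.33, 1.99], [-1.39, 1.29], [0.1, 2.45], [-1.04, 4.18], [0.21, 1.99], [-2.66, 2.66]. Speed limits (rad/s): [2.57, 2.57, 3.14, 3.14, 3.14, 3.14, 3.14].

## Interface

Orientations are given as [roll, pitch, yaw] about the fixed x, y, z axes, in that order (R = Rz(yaw) Ry(pitch) Rx(roll)).
In Python, from plant import robot gives the robot as it stands. Calls block until the motion is done:
- robot.goto(position, orientation): joint-space move of the TCP to a pose.
- robot.move_straight(position, vel=0.15, attitude=None, contact_N=None): straight line of the TCP; attitude=None keeps the orientation; vel is the mean speed in m/s. With contact_N (N) it stops when the force on the tool has changed by that much, and returns True; else False.
- robot.move_joints(angles): joint-space move.
- robot.grip(opening, strength=None): opening from 0.0 (shut) to 1.0 (fully open); strength is the grip in N (None keeps the last); returns when the fingers have stopped.
- robot.sleep(seconds).
- robot.inverse_kinematics(position, orientation): joint angles nearest the present ones, or None.
- robot.sense(): the state.
- robot.grab_frame(name): name is "scene" or "top"; returns a dict with "image" (384x512x3 uint8, red, green, blue), "range_z" (384x512 float32, m along the optical axis (not along the pixel's ray), 0 where there is no reading), "fx", "fy", "cx", "cy" (pixels), "R" (3x3) and "t" (3): a world point X has camera coordinates R X + t. Camera axes: x right, y down, z forward; pixel columns grow to the right and rows downward; lengths in m; the calibration is good to about 2 mm. A picture is of the moment at which its call begins.
A pose or a line that the arm cannot do raises robot.IKError and nothing moves.
- robot.close_job(): hands the job in, once; it reports no verdict.
The state is a dict: "t": time; "joint_pos": joint angles; "joint_velocities": joint speeds; "effort": joint torques, N m; "tcp_pos": TCP position; "tcp_rot": TCP orientation; "wrist_force": force on the tool from outside, world axes, zero at the start; "torque": the same for the moment, N m; "opening": opening from 0.0 (shut) to 1.0 (fully open).
Only numpy, scipy, OpenCV 4.12 (cv2) and the standard library are available. Lean on these libraries where they do the work, as an engineer would, in place of code of your own. Each camera call takes 0.05 s, during which the arm holds its last target.

## Working session

There is one attempt and no reset: what is moved stays moved. The work goes in short steps, each a Python script; the robot and the scene stay as the last script left them, time stands still between calls to the robot, and variables do not carry over. Pictures are saved under pics/ and viewed, and the job is handed in when it is done.

```bash
ls; mkdir -p pics
python3 - <<'E'
from plant import robot
import cv2, numpy as np
s=robot.sense(); print(s['t'],s['tcp_pos'],s['tcp_rot'],s['wrist_force'],s['opening'],robot.nose_length)
for n in('scene','top'):
    f=robot.grab_frame(n); cv2.imwrite(f'pics/{n}0.png',f['image'][:,:,::-1])
    np.savez(f'{n}0.npz',**f)
    print(n,f['fx'],f['fy'],f['cx'],f['cy'],f['R'],f['t'],-f['R'].T@f['t'])
E
```

```text
pics
0.0 [ 0.19079733 -0.64687754  0.24123873] [ 3.14152888e+00  1.99079143e-03 -1.28397588e+00] [ 0.94563364 -0.52868175  0.5317726 ] 1.0010775635803237 0.011
scene 481.00138057952785 481.00138057952785 249.07397237026936 189.6629077460085 [[-0.71287337 -0.7010227  -0.01946104]
 [-0.35157041  0.3812496  -0.85501286]
 [ 0.60680294 -0.60267397 -0.51824152]] [0.30870949 0.34428396 0.98541391] [-0.25684123  0.67903755  0.81105743]
top 409.375024104172 409.375024104172 254.42795178926517 189.07519542007003 [[ 0.0085006  -0.99995489  0.00423715]
 [-0.99398572 -0.00891234 -0.1091465 ]
 [ 0.10917934 -0.00328386 -0.99401664]] [-0.15090183  0.60986785  1.08605671] [ 0.48890774 -0.14189321  1.14676278]
```

View pics/scene0.png

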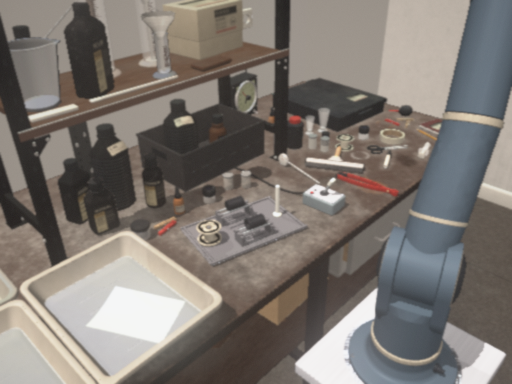

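View pics/top0.png

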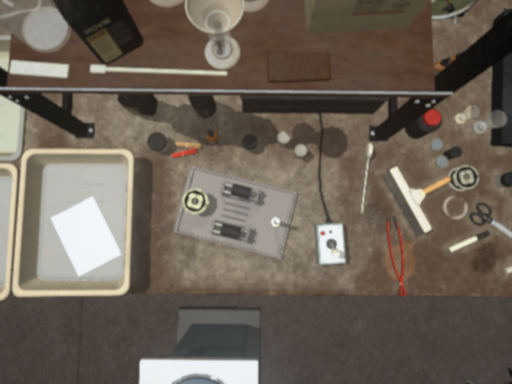

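Run:
```python
import cv2
a=cv2.imread('pics/top0.png')[150:280,165:365]; cv2.imwrite('pics/topz.png',cv2.resize(a,None,fx=4,fy=4,interpolation=cv2.INTER_CUBIC))
a=cv2.imread('pics/scene0.png')[150:270,165:365]; cv2.imwrite('pics/scenez.png',cv2.resize(a,None,fx=4,fy=4,interpolation=cv2.INTER_CUBIC))
```

```text
(no output)
```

View pics/topz.png

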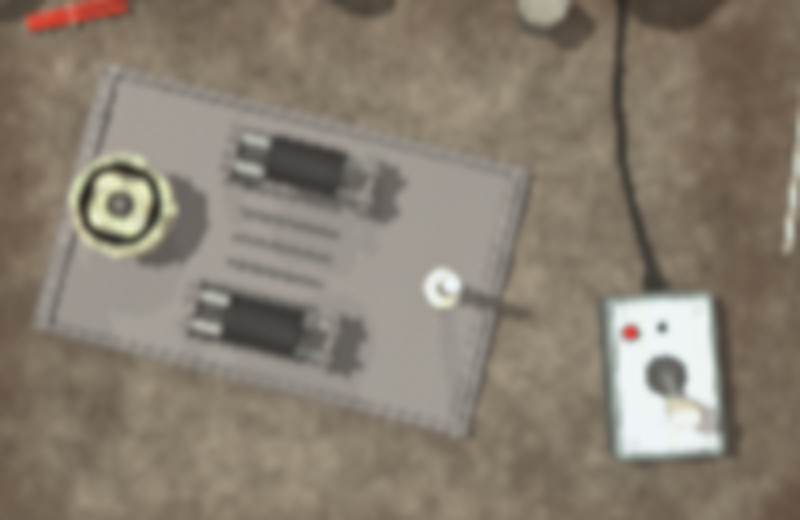

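View pics/scenez.png

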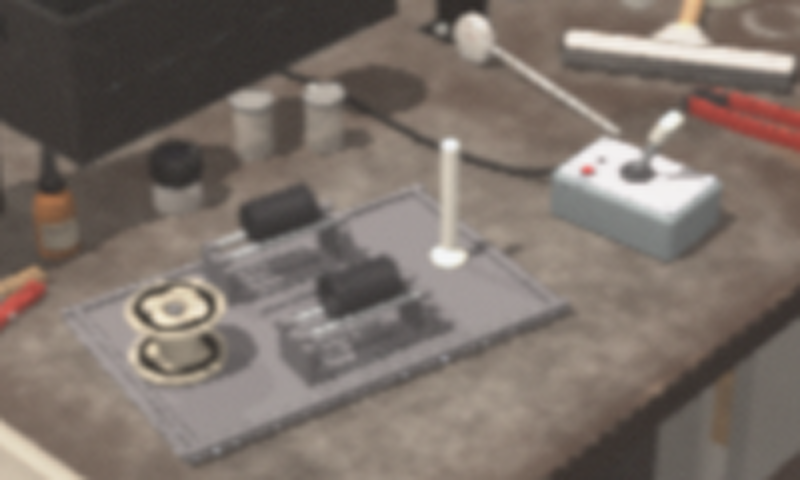

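```bash
cat > H.py <<'E'
import numpy as np, cv2
def load(n): return dict(np.load(n))
def ray(f,uv,z):
    uv=np.atleast_2d(np.asarray(uv,float))
    d=np.c_[(uv[:,0]-f['cx'])/f['fx'],(uv[:,1]-f['cy'])/f['fy'],np.ones(len(uv))]@f['R']
    c=-f['R'].T@f['t']
    return c+d*((z-c[2])/d[:,2])[:,None]
def cloud(f):
    v,u=np.mgrid[:384,:512]; r=f['range_z']
    P=np.stack([(u-f['cx'])/f['fx']*r,(v-f['cy'])/f['fy']*r,r],-1)
    W=(P-f['t'])@f['R']; W[r==0]=np.nan; return W
def proj(f,X):
    c=f['R']@np.asarray(X)+f['t']; return np.array([f['fx']*c[0]/c[2]+f['cx'],f['fy']*c[1]/c[2]+f['cy']])
E
python3 - <<'E'
from H import *
f=load('top0.npz'); W=cloud(f); im=f['image']; hsv=cv2.cvtColor(im,cv2.COLOR_RGB2HSV)
Z=W[...,2]
roi=np.zeros(Z.shape,bool); roi[150:280,165:365]=1
print('bench z',np.nanmedian(Z[200:280,140:170]))
def rect(m):
    n,l,s,c=cv2.connectedComponentsWithStats(m.astype(np.uint8))
    return [(s[i],c[i],np.argwhere(l==i)[:,::-1]) for i in range(1,n) if s[i][4]>15]
print('BOX')
for s,c,p in rect(roi&(hsv[...,2]>185)&(np.arange(512)[None]>300)&(np.arange(384)[:,None]>210)):
    r=cv2.minAreaRect(p.astype(np.float32)); print(s,c,r, ray(f,cv2.boxPoints(r),.04).round(4), ray(f,r[0],.04))
print('HIGH')
for s,c,p in rect(roi&(Z>.03)):
    q=W[p[:,1],p[:,0]]; print(s,c.round(1),np.median(q,0).round(4),q[:,2].max().round(4),q.min(0).round(3),q.max(0).round(3))
print('DARK')
for s,c,p in rect(roi&(hsv[...,2]<65)):
    r=cv2.minAreaRect(p.astype(np.float32)); print(s,c,r, ray(f,r[0],.075))
E
```

```text
bench z -0.0011219871720644572
BOX
[318 224  27  40 812] [330.48275862 243.32142857] ((330.85211181640625, 243.63426208496094), (38.425025939941406, 24.577045440673828), 86.42366790771484) [[ 0.514  -0.3161  0.04  ]
 [ 0.5187 -0.3823  0.04  ]
 [ 0.4166 -0.3872  0.04  ]
 [ 0.4121 -0.3216  0.04  ]] [[ 0.46506937 -0.35181737  0.04      ]]
HIGH
[295 150  12   8  75] [300.2 152.8] [ 0.7104 -0.2689  0.049 ] 0.0555 [ 0.7   -0.285  0.03 ] [ 0.718 -0.255  0.055]
[220 181  40  23 381] [239.9 191.3] [ 0.6013 -0.1075  0.0681] 0.0803 [ 0.573 -0.158  0.03 ] [ 0.632 -0.052  0.08 ]
[183 189  25  25 443] [194.7 201.1] [0.5753 0.014  0.0547] 0.0598 [ 0.543 -0.019  0.03 ] [0.608 0.046 0.06 ]
[274 219   6   6  25] [276.6 221.4] [ 0.5221 -0.2032  0.1068] 0.1112 [ 0.516 -0.208  0.036] [ 0.527 -0.198  0.111]
[210 220  40  23 384] [229.6 231.3] [ 0.4961 -0.0825  0.0685] 0.0807 [ 0.467 -0.132  0.035] [ 0.526 -0.027  0.081]
[ 316  223   30   43 1130] [330.5 244. ] [ 0.4643 -0.3491  0.0405] 0.1054 [ 0.408 -0.391  0.031] [ 0.521 -0.313  0.105]
DARK
[232 192  16   6  30] [239.13333333 194.4       ] ((239.45872497558594, 194.63763427734375), (15.8041353225708, 1.9156525135040283), 16.699243545532227) [[ 0.59155988 -0.10619905  0.075     ]]
[224 225  16   6  23] [231.95652174 227.30434783] ((231.46224975585938, 227.132080078125), (15.52174186706543, 1.923047661781311), 15.94539737701416) [[ 0.506299   -0.08642227  0.075     ]]
[222 232  16   6  28] [228.5        234.71428571] ((229.41175842285156, 234.85296630859375), (15.764815330505371, 1.9402848482131958), 14.03624439239502) [[ 0.48625502 -0.08138241  0.075     ]]
```

Run:
```python
from H import *
f=load('top0.npz'); W=cloud(f); Z=W[...,2]
for nm,sl in (('far',(slice(175,207),slice(215,265))),('near',(slice(215,247),slice(205,255)))):
    w=W[sl].reshape(-1,3); w=w[w[:,2]>.064]
    r=cv2.minAreaRect(w[:,:2].astype(np.float32)); print(nm,len(w),w.mean(0),r,w[:,2].max())
    # dark mask
    im=cv2.cvtColor(f['image'],cv2.COLOR_RGB2HSV)[...,2]
    u=np.zeros((384,512),np.uint8); u[sl]=((im[sl]<80)&(Z[sl]>.05)); p=np.argwhere(u)[:,::-1]
    p3=ray(f,p,.068)[:,:2]; r=cv2.minAreaRect(p3.astype(np.float32)); print('dark',len(p),p3.mean(0),r)
p=np.argwhere((Z>.1)&(np.arange(512)[None]<300)&(np.arange(512)[None]>265)&(np.arange(384)[:,None]>210)&(np.arange(384)[:,None]<235));print('peg',W[p[:,0],p[:,1]].mean(0),len(p))
# toggle
m=(Z>.06)&(np.arange(512)[None]>315)&(np.arange(512)[None]<350)&(np.arange(384)[:,None]>220)&(np.arange(384)[:,None]<270)
q=W[m];print('toggle',q.mean(0),q.min(0),q.max(0),len(q))
g=load('scene0.npz');V=cloud(g)
hsv=cv2.cvtColor(g['image'],cv2.COLOR_RGB2HSV)
def near(c,r=.03,z0=.0):
    m=(np.hypot(V[...,0]-c[0],V[...,1]-c[1])<r)&(V[...,2]>z0);return V[m]
for c,r,z0 in(((.522,-.203),.02,.09),((.43,-.36),.05,.065),((.6,-.107),.05,.064),((.494,-.082),.05,.064)):
    q=near(c,r,z0);print(len(q),q.mean(0).round(4),q.min(0).round(4),q.max(0).round(4))
```

```text
far 217 [ 0.60137882 -0.10892788  0.07256801] ((0.6017002463340759, -0.10885892808437347), (0.05062584951519966, 0.029912356287240982), 76.07927703857422) 0.0802882241875162
dark 190 [ 0.60120748 -0.10954304] ((0.6010145545005798, -0.1083948165178299), (0.05016189441084862, 0.028380729258060455), 76.3958511352539)
near 222 [ 0.49516866 -0.0824016   0.07287079] ((0.49528828263282776, -0.08249487727880478), (0.05088271573185921, 0.029745779931545258), 76.59429168701172) 0.08066527394823772
dark 213 [ 0.49622698 -0.0832113 ] ((0.4961581230163574, -0.08297806233167648), (0.050908640027046204, 0.029062269255518913), 76.52347564697266)
peg [ 0.52222438 -0.20406068  0.10780774] 17
toggle [ 0.44479559 -0.35240302  0.09012377] [ 0.43513916 -0.3627327   0.06116326] [ 0.45942536 -0.34364002  0.1053553 ] 66
31 [ 0.5176 -0.2045  0.1029] [ 0.512  -0.2107  0.0902] [ 0.5253 -0.1998  0.1136]
50 [ 0.4398 -0.3529  0.0879] [ 0.4312 -0.3687  0.0673] [ 0.4536 -0.3424  0.1032]
146 [ 0.5937 -0.1081  0.0726] [ 0.5769 -0.1386  0.0641] [ 0.6169 -0.0821  0.0796]
151 [ 0.4871 -0.0825  0.0729] [ 0.4722 -0.1103  0.0643] [ 0.5137 -0.0573  0.0796]
```

```bash
cat >> H.py <<'E'
from scipy.spatial.transform import Rotation as Ro
YR=-0.24; NEAR=np.array([.4955,-.083]); PEG=np.array([.5215,-.2055])
def horiz(th,up):  # tool z horizontal at heading th; tool y up(+1)/down(-1)
    z=np.array([np.cos(th),np.sin(th),0]); y=np.array([0,0,float(up)]); x=np.cross(y,z)
    return Ro.from_matrix(np.c_[x,y,z]).as_euler('xyz')
def off(rpy,g,d=.008): # TCP for grasp point g
    return np.asarray(g)+Ro.from_euler('xyz',rpy).as_matrix()[:,2]*d
E
python3 - <<'E'
from H import *
from plant import robot
np.set_printoptions(precision=2,suppress=True)
for p,y in(([.40,-.355,.2],-1.52),([.40,-.355,.091],-1.52),([*NEAR,.06],YR),([*NEAR,.2],YR),([*NEAR,.06],YR+np.pi),([*NEAR,.06],YR-np.pi)):
    print(p,y,robot.inverse_kinematics(p,[np.pi,0,y]))
for z in(.09,.16,.2):
  for th in np.arange(-1.8,1.9,.3):
    for up in(1,-1):
        r=horiz(th,up); q=robot.inverse_kinematics(off(r,[*PEG,z]),r); print(z,round(th,2),up,q)
E
```

```text
[0.4, -0.355, 0.2] -1.52 [ 0.76  0.29 -0.13  1.91  0.05  0.95 -0.92]
[0.4, -0.355, 0.091] -1.52 [ 0.74  0.43 -0.12  2.    0.07  0.71 -0.94]
[np.float64(0.4955), np.float64(-0.083), 0.06] -0.24 [ 0.49  0.49 -0.51  2.08  0.38  0.66 -0.52]
[np.float64(0.4955), np.float64(-0.083), 0.2] -0.24 [ 0.6   0.29 -0.62  1.96  0.21  0.95 -0.36]
[np.float64(0.4955), np.float64(-0.083), 0.06] 2.901592653589793 [ 0.94  0.79 -1.18  2.05  0.92  0.97  2.16]
[np.float64(0.4955), np.float64(-0.083), 0.06] -3.3815926535897933 [ 0.94  0.79 -1.18  2.05  0.92  0.97  2.16]
0.09 -1.8 1 [-0.13  1.   -0.09  1.87  1.19  1.75 -1.34]
0.09 -1.8 -1 [-0.02  1.01 -0.24  1.86  1.25  1.85  1.77]
0.09 -1.5 1 [-0.2   0.96 -0.05  2.07  1.42  1.63 -1.47]
0.09 -1.5 -1 [-0.05  0.98 -0.24  2.06  1.48  1.78  1.67]
0.09 -1.2 1 [ 0.11  1.01 -0.41  2.24  1.81  1.92 -1.54]
0.09 -1.2 -1 [-0.37  0.97  0.14  2.26  1.66  1.46  1.47]
0.09 -0.9 1 [-0.47  1.06  0.33  2.43  2.01  1.43 -1.98]
0.09 -0.9 -1 [-0.47  1.06  0.33  2.43  2.01  1.43  1.17]
0.09 -0.6 1 None
0.09 -0.6 -1 None
0.09 -0.3 1 None
0.09 -0.3 -1 None
0.09 0.0 1 None
0.09 0.0 
[... 2180 characters left out ...]
]
0.2 -0.9 1 None
0.2 -0.9 -1 None
0.2 -0.6 1 None
0.2 -0.6 -1 None
0.2 -0.3 1 None
0.2 -0.3 -1 None
0.2 0.0 1 None
0.2 0.0 -1 None
0.2 0.3 1 [ 0.33  0.78  0.52  2.42  4.13  1.87 -1.78]
0.2 0.3 -1 [0.33 0.78 0.52 2.42 4.13 1.87 1.36]
0.2 0.6 1 None
0.2 0.6 -1 None
0.2 0.9 1 [ 1.53  1.07 -0.99  1.97 -0.95  0.95 -2.26]
0.2 0.9 -1 [ 1.53  1.07 -0.99  1.97 -0.95  0.95  0.88]
0.2 1.2 1 [ 1.09  0.88 -0.43  1.8  -1.04  1.52 -2.17]
0.2 1.2 -1 [ 1.26  0.96 -0.69  1.79 -0.9   1.37  0.86]
0.2 1.5 1 [ 0.75  0.9  -0.05  1.63 -1.    1.9  -2.1 ]
0.2 1.5 -1 [ 1.15  1.02 -0.68  1.6  -0.72  1.61  0.75]
0.2 1.8 1 [ 0.89  1.01 -0.43  1.45 -0.69  1.92 -2.3 ]
0.2 1.8 -1 [ 1.02  1.08 -0.67  1.44 -0.57  1.84  0.7 ]
```

Run:
```python
from H import *
from plant import robot
C=np.array([.465,-.352]); ex=np.array([np.cos(.05),np.sin(.05)]); r=[np.pi,0,.05-np.pi/2]
P=lambda d,z:[*(C+ex*d),z]
robot.grip(0.0,50)
robot.goto(P(-.07,.17),r); print(robot.sense()['t'])
print(robot.move_straight(P(-.07,.092),vel=.15,contact_N=8))
robot.move_straight(P(-.003,.092),vel=.08); s=robot.sense(); print(s['t'],s['tcp_pos'],s['wrist_force'],s['opening'])
robot.move_straight(P(-.02,.092),vel=.1)
robot.move_straight(P(-.03,.20),vel=.25)
f=robot.grab_frame('top'); np.savez('top1.npz',**f); cv2.imwrite('pics/top1.png',f['image'][:,:,::-1])
f=robot.grab_frame('scene'); np.savez('scene1.npz',**f); cv2.imwrite('pics/scene1.png',cv2.resize(f['image'][130:280,150:400,::-1],None,fx=3,fy=3))
print(robot.sense()['t'])
```

```text
2.225
False
3.8833 [ 0.46150871 -0.3521903   0.09180202] [-0.55770245 -0.79803676  0.62764203] -0.006263700048652956
4.8833
```

View pics/scene1.png

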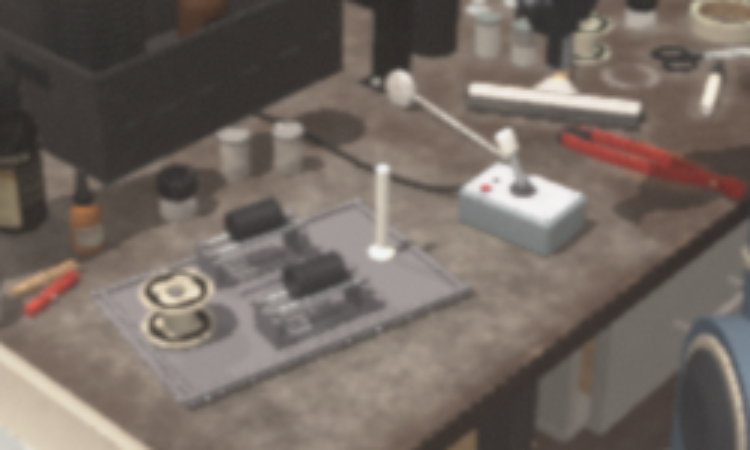

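View pics/top1.png

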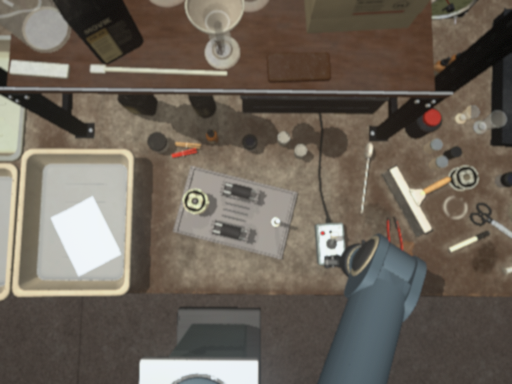

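Run:
```python
from H import *
from plant import robot
print(robot.sense()['tcp_pos'])
g=load('scene1.npz');V=cloud(g); print(proj(g,[.435,-.353,.2]))
m=(np.hypot(V[...,0]-.47,V[...,1]+.352)<.06)&(V[...,2]>.07);q=V[m];print(len(q),q.mean(0),q.min(0),q.max(0))
p=np.argwhere(m);print(p.min(0),p.max(0))
cv2.imwrite('pics/s1full.png',g['image'][:,:,::-1])
```

```text
[ 0.43456315 -0.35283989  0.19880155]
[334.82355602 149.21578337]
1614 [ 0.43528481 -0.32945851  0.36080822] [ 0.41057342 -0.39040144  0.07049351] [ 0.48993    -0.30118466  0.55450817]
[ 22 316] [185 352]
```

View pics/s1full.png

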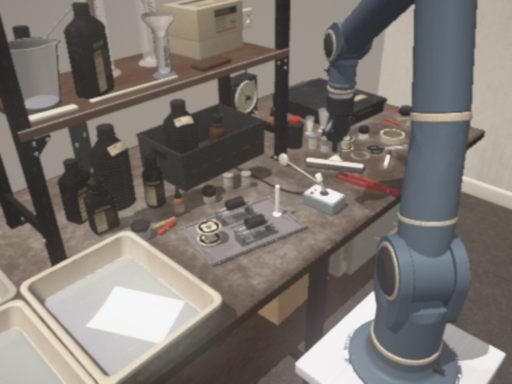

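```bash
python3 - <<'E'
from H import *
for n in('scene1','top1'):
    g=load(n+'.npz');V=cloud(g)
    m=(np.hypot(V[...,0]-.48,V[...,1]+.352)<.04)&(V[...,2]>.075)&(V[...,2]<.12);q=V[m];print(len(q),q.mean(0),q.min(0),q.max(0))
E
cat > a.py <<'E'
from H import *
from plant import robot
r=[np.pi,0,YR]
robot.goto([*NEAR,.18],r); robot.grip(.8); print(robot.sense()['t'])
print(robot.move_straight([*NEAR,.0535],vel=.15,contact_N=8))
print(robot.sense()['tcp_pos'])
robot.grip(0,50); s=robot.sense(); print(s['t'],s['opening'],s['wrist_force'])
robot.move_straight([*NEAR,.20],vel=.2)
s=robot.sense(); print(s['t'],s['opening'],s['wrist_force'],s['joint_pos'])
f=robot.grab_frame('top'); np.savez('top2.npz',**f); cv2.imwrite('pics/top2.png',cv2.resize(f['image'][130:300,130:360,::-1],None,fx=3,fy=3))
f=robot.grab_frame('scene'); np.savez('scene2.npz',**f); cv2.imwrite('pics/scene2.png',cv2.resize(f['image'][100:290,130:380,::-1],None,fx=3,fy=3))
E
```

```text
50 [ 0.48143876 -0.35108259  0.09148783] [ 0.47354671 -0.36429766  0.07568238] [ 0.48993    -0.34020256  0.10334619]
51 [ 0.48603194 -0.34953487  0.09359702] [ 0.47528212 -0.35977062  0.07816842] [ 0.49332617 -0.34022424  0.10096058]
```

```bash
python3 a.py
```

```text
6.6167
False
[ 0.49619719 -0.08296637  0.05417937]
8.025 0.36383917609565714 [-2.02804834  0.43985435  6.30995986]
8.9083 0.3649494616249272 [ 0.21634873  0.08241666 -1.67690266] [ 0.51272179  0.27729721 -0.51016203  1.96313028  0.16561872  0.94359391
 -0.31908965]
```

View pics/scene2.png

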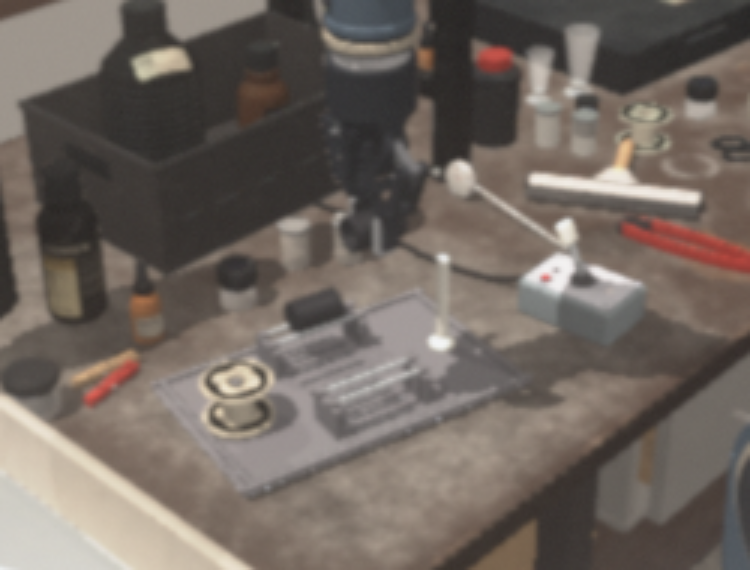

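View pics/top2.png

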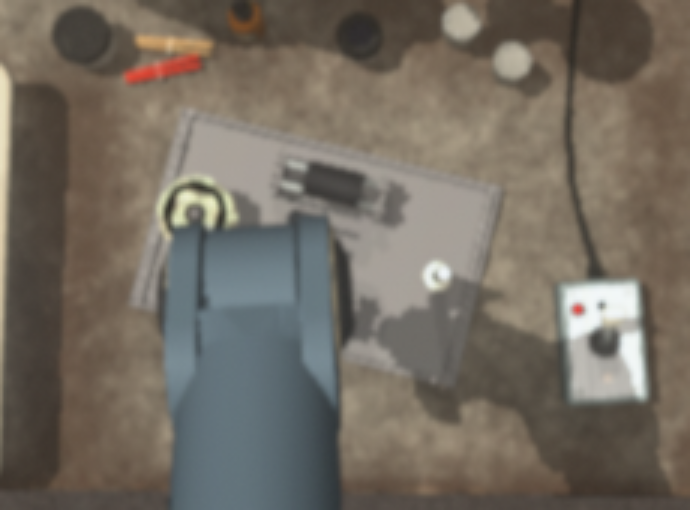

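```bash
cat > b.py <<'E'
from H import *
from plant import robot
np.set_printoptions(precision=3,suppress=True)
r=horiz(-1.2,1)
print(robot.inverse_kinematics(off(r,[*PEG,.22]),r))
robot.goto(off(r,[*PEG,.22]),r)
s=robot.sense(); print(s['t'],s['tcp_pos'],off(r,[*PEG,.22]),s['opening'],s['joint_pos'],s['wrist_force'])
f=robot.grab_frame('top'); np.savez('top3.npz',**f); cv2.imwrite('pics/top3.png',cv2.resize(f['image'][130:300,130:360,::-1],None,fx=3,fy=3))
f=robot.grab_frame('scene'); np.savez('scene3.npz',**f); cv2.imwrite('pics/scene3.png',cv2.resize(f['image'][100:290,130:380,::-1],None,fx=3,fy=3))
E
python3 b.py
```

```text
[-0.124  0.653 -0.149  2.303  1.714  1.634 -1.37 ]
10.3917 [ 0.524 -0.213  0.22 ] [ 0.524 -0.213  0.22 ] 0.3647542563664261 [-0.124  0.653 -0.148  2.302  1.713  1.634 -1.369] [ 0.496  0.611 -0.916]
```

View pics/scene3.png

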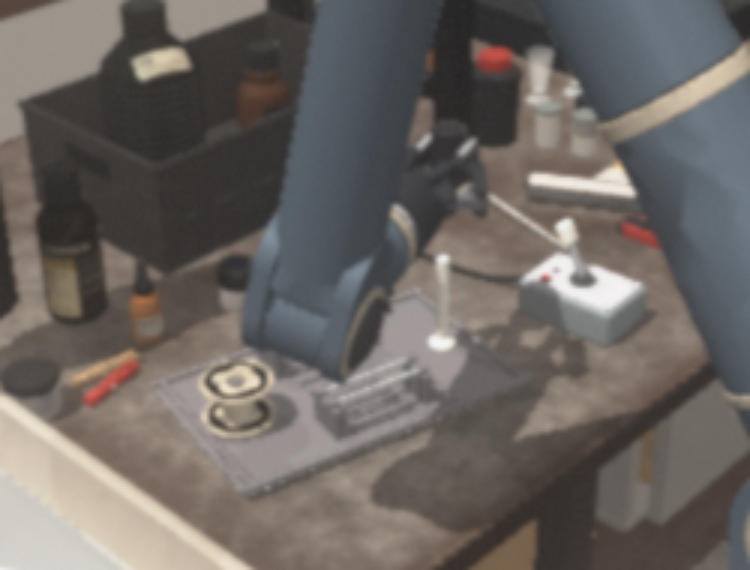

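View pics/top3.png

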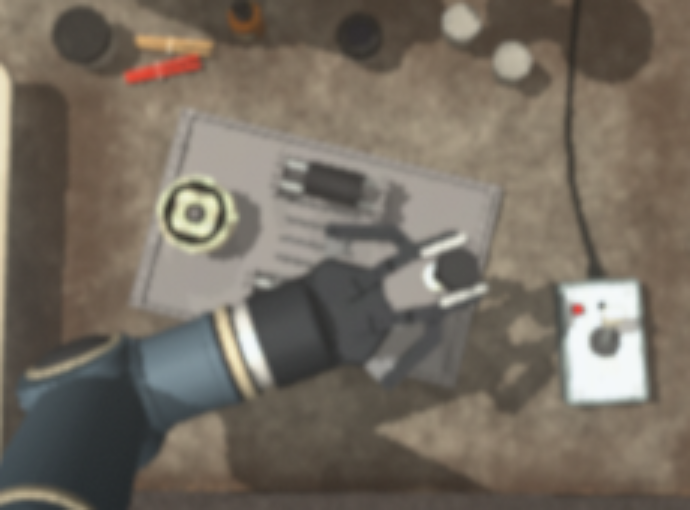

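Run:
```python
from H import *
f=load('top3.npz');W=cloud(f)
m=(np.hypot(W[...,0]-.5215,W[...,1]+.2055)<.03)&(W[...,2]>.235)&(W[...,2]<.26)
V=cv2.cvtColor(f['image'],cv2.COLOR_RGB2HSV)[...,2]
for mm in(m,m&(V<80)):
  q=W[mm];print(len(q),q.mean(0),q.min(0),q.max(0))
g=load('scene3.npz');W2=cloud(g)
q=W2[200:230,215:255].reshape(-1,3);q=q[q[:,2]>.1]
print(len(q),q.min(0),q.max(0),q[q[:,2].argmin()])
q=W2[100:290,130:330].reshape(-1,3)
for lo in(0,.03,.06,.1): # wrist profile by distance from peg back along tool
  pass
d=np.array([-.362,.932]);s=(q[:,:2]-PEG)@d;l=(q[:,:2]-PEG)@np.array([.932,.362])
for a in np.arange(.0,.4,.04):
  k=(s>a)&(s<a+.04)&(abs(l)<.1)&(q[:,2]>.09); print(a.round(2),k.sum(),q[k,2].min() if k.any() else None)
```

```text
163 [ 0.52150141 -0.20731156  0.24364995] [ 0.50693674 -0.22180785  0.23571593] [ 0.53575409 -0.19281361  0.24718723]
90 [ 0.51955819 -0.20486951  0.243618  ] [ 0.50711314 -0.21916967  0.23571593] [ 0.53343361 -0.19281361  0.24692499]
870 [0.35576395 0.03986271 0.17056807] [0.43849223 0.10865973 0.26241302] [0.38703994 0.04883307 0.17056807]
0.0 262 0.09017363695260688
0.04 181 0.20748931693269726
0.08 157 0.2087307022295977
0.12 213 0.20102558270800963
0.16 134 0.19974559625658983
0.2 40 0.18548660075843398
0.24 273 0.20105564763568592
0.28 4044 0.1705680673659866
0.32 735 0.19182780946050634
0.36 0 None
```

```bash
cat > c.py <<'E'
from H import *
from plant import robot
np.set_printoptions(precision=4,suppress=True)
r=horiz(-1.2,1)
robot.move_straight(off(r,[*PEG,.15]),vel=.15)
print(robot.sense()['wrist_force'])
h=robot.move_straight(off(r,[*PEG,.108]),vel=.04,contact_N=4)
s=robot.sense(); print(h,s['t'],s['tcp_pos'],s['wrist_force'],s['opening'])
f=robot.grab_frame('top'); np.savez('top4.npz',**f); cv2.imwrite('pics/top4.png',cv2.resize(f['image'][130:300,130:360,::-1],None,fx=3,fy=3))
f=robot.grab_frame('scene'); np.savez('scene4.npz',**f); cv2.imwrite('pics/scene4.png',cv2.resize(f['image'][100:290,130:380,::-1],None,fx=3,fy=3))
E
python3 c.py
```

```text
[ 0.5902  0.1309 -0.0703]
False 12.3083 [ 0.5244 -0.213   0.1082] [-0.3519 -0.0279  0.218 ] 0.3612267248606068
```

View pics/scene4.png

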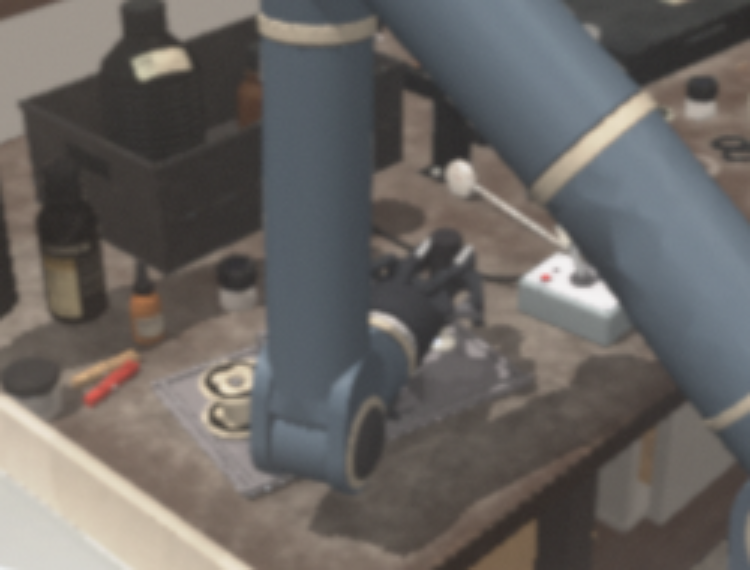

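View pics/top4.png

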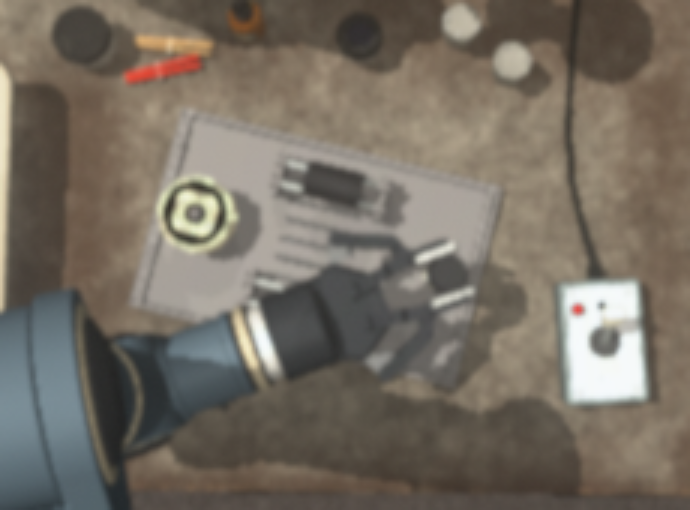

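```bash
cat > d.py <<'E'
from H import *
from plant import robot
np.set_printoptions(precision=4,suppress=True)
W=cloud(load('top4.npz'));m=(np.hypot(W[...,0]-.5215,W[...,1]+.2065)<.013);print('top z',np.nanmedian(W[m],0))
r=horiz(-1.2,1)
robot.move_straight(off(r,[*PEG,.22]),vel=.15)
q=np.array(robot.sense()['joint_pos']); print(q, robot.sense()['wrist_force'])
q[6]+=np.pi; robot.move_joints(q)
s=robot.sense(); print(s['t'],s['tcp_pos'],s['wrist_force'],s['opening'])
f=robot.grab_frame('top'); np.savez('top5.npz',**f); cv2.imwrite('pics/top5.png',cv2.resize(f['image'][130:300,130:360,::-1],None,fx=3,fy=3))
W=cloud(f);m=(np.hypot(W[...,0]-.5215,W[...,1]+.2065)<.012);print('z now',np.percentile(W[m][:,2],[5,25,50,75,95]))
f=robot.grab_frame('scene'); np.savez('scene5.npz',**f); cv2.imwrite('pics/scene5.png',cv2.resize(f['image'][100:290,130:380,::-1],None,fx=3,fy=3))
E
python3 d.py
```

```text
top z [ 0.5215 -0.2067  0.132 ]
[-0.1242  0.654  -0.1484  2.3032  1.7141  1.6337 -1.37  ] [-0.4099  0.23   -1.2632]
15.9583 [ 0.5243 -0.2129  0.2194] [0.0323 1.1293 0.4772] 0.36509544902083496
z now [0.0156 0.1936 0.1958 0.1972 0.199 ]
```

View pics/top5.png

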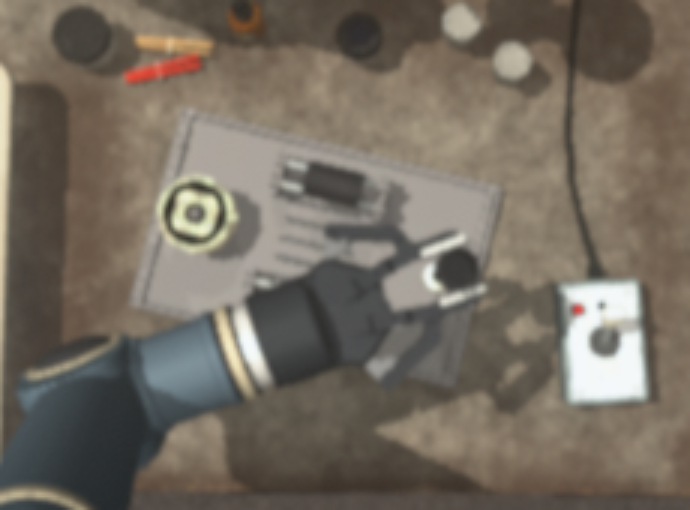

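View pics/scene5.png

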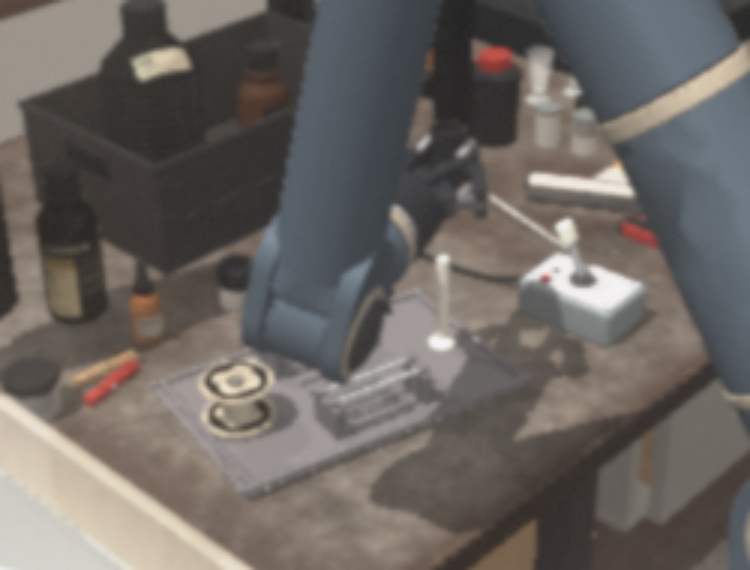

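```bash
python3 -c "
from plant import robot
robot.sleep(.5); s=robot.sense(); print(s['t'],s['tcp_pos'],s['opening'],max(abs(v) for v in s['joint_velocities'])); robot.close_job()"
```

```text
16.5583 [ 0.52427277 -0.21297094  0.2194894 ] 0.3649128122273293 0.00361638376039056
the job is handed in; nothing more can be done
```

I threw the toggle to off, took the can from the near cradle and tried its rack +y end on the peg. That end went 27 mm down over the peg without contact, so it was the mouth. I lifted the can clear and turned it end for end.

**Last checks:**
- **Can:** held with the gripper stopped at 0.365 of full opening (about 31 mm). The top camera's depth shows about 0.196 m inside it, so it looks down to the bottom of an open bore. The bottom is at about 0.194 m, against the peg top at 0.110 m.
- **Light:** the paddle centre measured about (0.486, -0.350), which matches the off position. It was still leaning to the +x side in the last pictures.
- **Everything else:** the far can was still in its cradle in the last top picture. I saw no change in the bystanders visible in the views.
- **Time:** handed in at 16.6 s of the 69 s allowed.

No check failed or disagreed.

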